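Park the tall drinking flask in its bay on the study desk

TASK

Clear the tall blue flask off the reading space: keeping it standing on the desk all the way (push it low down, never lift or tip it), slide it into the bay of the desk organiser, between the two low rails, and press it home until you feel it bear on the orange cushion at the back, gently, without forcing it. Then swing the red keeper arm fully shut across the mouth behind it and let go of everything. Leave the mug, the pencil case and the book where they are.

Things in the scene. Friction and masses are not known exactly. Their poses are not given: they have to be found in the camera images.
- flask: Blue steel drinking flask, upright cylinder 66 mm in diameter, 235 mm tall (blue to 200 mm, then a steel cap 54 mm in diameter), 0.3 to 0.65 kg, loose. Origin: centre of its underside; z up along the flask. Pushed below about 40 mm it slides upright, with 1 to 6 N; pushed high up it topples.
- bay: White bay of a desk organiser, fixed. Origin: on the desk in the middle of the mouth; +x points level inwards along the lane, z up. The desk is its floor. Two rails, 18 mm tall, 10 mm thick, x = 0 to 175 mm, 74 mm apart, centred on y = 0; before them lead-ins as tall flare to about 120 mm apart at x = -34 mm. Low round posts, 22 mm tall, at x = -5, y = +68 and -68 mm.
- bay_back (a point): On the desk under the bay's back wall, at x = 175 mm, y = 0 of the bay (wall 85 mm tall; behind it a green pen box, pens up to 170 mm). Before it, 9 to 71 mm high, 60 mm wide, is the orange cushion: its face is anywhere from x = 105 to 145 mm, set differently each time and not measured: feel for it. It gives 0.4 mm per N, bottoms hard after 4 mm (10 N). 22 N would be forcing it.
- keeper (a joint): Angle of the red keeper arm, rad: 0 = shut across the mouth (along the bay's +y), grows as it opens outwards (1.57 = along the bay's -x). Hinge at x = -5, y = -68 mm of the bay. A bar 10 mm thick, 26 to 40 mm above the desk, 115 mm from hinge to a knob at its end, 18 mm in diameter, 26 to 56 mm above the desk. Stays where left (about 0.5 N at the knob), stops at 0.
- keeper_tip (a point): Top centre of the knob at the end of the red keeper arm, 115 mm from its hinge, 56 mm above the desk.
- mug: White mug, 80 mm across, 92 mm tall, handle to its own +y. Origin: centre of its underside. To be left alone.
- pencil_case: Blue pencil case lying on the desk, 65 x 200 x 45 mm (x, y, z). Origin: centre of its underside. To be left alone.
- book: Closed red book lying flat, 145 x 205 x 26 mm (x, y, z). Origin: centre of its underside. To be left alone.

How it is judged:
By the outcome, as a careful person would: the job done as asked, in the order asked, and still so for the second after the job is handed in, with the robot touching nothing.
It also fails if it takes over 72 s, if anything falls off the work surface, if the arm or the gripper's body presses on something with over 40 N, if the wrist force passes 120 N, or if a joint passes its speed limit or range.

ROBOT

A 6-joint arm with a two-finger parallel gripper is mounted at the origin on the work surface. World frame = base frame: x ahead of the robot, y to its left, z up, the work surface at z = 0. Lengths are in m, angles in rad, forces in N, time in s.
With the tool pointing down it reaches from about 0.35 to 0.85 m from the base axis. Payload 8.1 kg.
Tool frame: the origin (TCP) lies at the very end of the fingers, on their centre line; the grasp point (between the pads) lies robot.grip_point_offset behind it (robot.grip_point_offset is the distance from the TCP to the grasp point, in m); z points along the fingers, y is the line along which they close (so a half turn about z gives the same grasp; the last joint's range is limited). The gripper opens to 93 mm and grips with 3 to 60 N. Pads are 15 mm wide; open, the fingers measure 128 mm over their backs; the gripper's body (75 mm by 188 mm) begins 65 mm behind the grasp point.
Start: joints at [1.034, 0.13, 1.488, -0, 1.523, -0.085], TCP at [0.262, 0.54, 0.219] pointing down, gripper open.
Joint ranges: [-2.96, 2.96], [-0.89, 2.26], [0.02, 2.5], [-1.34, 4.48], [0, 2.73], [-2.66, 2.66]. Speed limits (rad/s): [2.39, 2.39, 2.79, 3.14, 3.14, 3.14].

INTERFACE

Orientations are given as a rotation vector (axis times angle).
In Python, from plant import robot, eyes gives the robot as it stands. The module is installed in compiled form; this text tells all that it offers.
- The arm moves only by the tool apply_moves, never from a script. Its argument "steps" is one flat list of numbers, 7 for each row, row after row: the shift along the tool's x, y, z in units of 30 mm (1.0 is 30 mm), then the turn, a rotation vector about the tool's x, y, z in units of 6 degrees (1.0 is 6 degrees), then the opening in per cent of the stroke, from 0 (shut) to 100 (fully open). In form: [dx, dy, dz, ax, ay, az, fingers, dx, dy, dz, ax, ay, az, fingers, ...]. A call has 1 to 12 rows; each row shifts and turns the commanded pose from where the row before left it, along the tool's axes as they then stand; what a row does not reach is not made up. A row lasts 1/12 s, in which the tool goes at most 41.7 mm and 7.16 degrees, less where a joint would pass 70% of its speed; a pose out of reach is approached as far as the arm can. A call is refused whole if a number of a shift passes 1 or a number of a turn 1, either way. A call with a gripper value outside its range is refused whole. The fingers move at their own pace and stop on an object; "grip_force" is the grip in N (left out, the last holds). Time passes only in rows, so rows that do not move let the fingers close. It gives the time, the measured TCP pose, the force, the opening and the grip force at its end, in the units of the state.
- robot.read_state(): the state, without advancing time (a new reading comes with each control period).
- eyes.read_camera(name): name is "side" or "top" or "wrist"; returns the picture (384x512x3 uint8, red, green, blue); there is no depth.
- eyes.calibration(name): a dict with "K" (3x3 intrinsics, pixels), "R" (3x3) and "t" (3): a world point X has camera coordinates R X + t. Camera axes: x right, y down, z forward; pixel columns grow to the right and rows downward; lengths in m; the calibration is good to about 2 mm. A picture is of the moment at which its call begins: read the wrist's pose just before it. calibration takes no time and is no camera call; for the wrist camera it gives the pose at the moment of the call.
- robot.close_job(): hands the job in; it is judged then, once.
Trained networks look in the newest picture that a camera, given by its name, has taken for a name from the list of things; names that differ only in an ending like _2 or _b are one class to them, and where a whole thing is asked for, a point or a joint stands for the part that bears it (a point fixed in the world has none). Each returns a list of dicts, best first, with "conf" (0 to 1); they miss things now and then, are a little off and sometimes report something else, mostly with a low value. They report only what shows in the picture. A call takes as long as a camera call.
- eyes.search_frame(camera, thing): "rect" ([left, top, width, height] in pixels, round what is visible of it).
- eyes.place_of(camera, thing): "xy" ([column, row] in pixels: a listed point, or the origin of a listed thing).
The state is a dict: "t": time; "q": joint angles; "dq": joint speeds; "joint_torque": joint torques, N m; "tool_pos": TCP position; "orientation": TCP orientation; "force": force on the tool from outside, world axes, zero at the start; "wrist_torque": the same for the moment, N m; "opening": finger opening in m; "gripper_force": force on a finger pad.
Only numpy, scipy, OpenCV 4.12 (cv2) and the standard library are available. Lean on these libraries where they do the work, as an engineer would, in place of code of your own. Each camera call takes 0.05 s, during which the arm holds its last target. There are 200 camera calls.

## Working session

There is one attempt and no reset: what is moved stays moved. The work goes in short steps, Python scripts to look and compute and a tool call to move; the robot and the scene stay as the last step left them, time stands still between calls to the robot, and variables do not carry over. Pictures are saved under pics/ and viewed, at most 10 in all, crops included, and the job is handed in when it is done.

Besides the shell and the picture viewer there is one more tool, called after ">>>" as name(argument=value, ...), one argument or row to a line, values as JSON. apply_moves: Moves the arm, as the interface text tells. Its arguments: {"type":"object","properties":{"steps":{"type":"array"},"grip_force":{"type":"number"}},"required":["steps"]}

```bash
mkdir -p pics; ls; cat > h.py <<'E'
import numpy as np, cv2
from plant import robot, eyes
from scipy.spatial.transform import Rotation as Ro
def shot(c,n):
    im=eyes.read_camera(c); cv2.imwrite(f'pics/{n}.png',im[...,::-1]); return im
def toplane(c,uv,z):
    k=eyes.calibration(c);K,R,t=[np.array(k[a]) for a in('K','R','t')]
    d=R.T@np.linalg.inv(K)@np.array([uv[0],uv[1],1.]);o=-R.T@t
    return o+d*(z-o[2])/d[2]
def proj(c,X):
    k=eyes.calibration(c);K,R,t=[np.array(k[a]) for a in('K','R','t')]
    p=K@(R@np.array(X)+t);return p[:2]/p[2]
E
python3 - <<'E'
from h import *
a=shot('top','t1');b=shot('side','s1')
cv2.imwrite('pics/both1.png',cv2.resize(np.hstack([a,b]),(800,300))[...,::-1])
z={'flask':0,'bay':0,'bay_back':0,'keeper_tip':.056,'mug':0,'pencil_case':0,'book':0}
for c in('top','side'):
  for n in z:
    r=eyes.place_of(c,n)
    print(c,n,[(np.round(q['xy']),round(q['conf'],2),toplane(c,q['xy'],z[n]).round(3)) for q in r[:2]])
s=robot.read_state();print(s, robot.grip_point_offset)
print(Ro.from_rotvec(s['orientation']).as_matrix().round(3))
E
```

```text
pics
top flask [(array([156., 207.]), 0.68, array([0.567, 0.214, 0.   ]))]
top bay []
top bay_back [(array([357., 196.]), 0.8, array([ 0.545, -0.266,  0.   ]))]
top keeper_tip [(array([228., 221.]), 0.82, array([0.507, 0.042, 0.056]))]
top mug [(array([227., 112.]), 0.74, array([0.794, 0.023, 0.   ]))]
top pencil_case [(array([284., 111.]), 0.83, array([ 0.779, -0.12 ,  0.   ])), (array([228., 220.]), 0.24, array([0.519, 0.044, 0.   ]))]
top book [(array([389., 277.]), 0.87, array([ 0.347, -0.31 ,  0.   ]))]
side flask [(array([206., 183.]), 0.57, array([0.58 , 0.234, 0.   ]))]
side bay [(array([286., 230.]), 0.71, array([ 0.573, -0.097,  0.   ]))]
side bay_back []
side keeper_tip [(array([235., 200.]), 0.64, array([0.521, 0.032, 0.056]))]
side mug [(array([307., 182.]), 0.82, array([0.788, 0.022, 0.   ]))]
side pencil_case [(array([347., 204.]), 0.78, array([ 0.776, -0.131,  0.   ]))]
side book [(array([287., 323.]), 0.58, array([ 0.353, -0.31 ,  0.   ]))]
{'t': 0.8, 'q': array([ 1.03358708e+00,  1.30347620e-01,  1.48814834e+00,  2.88481013e-05,
        1.52299500e+00, -8.54226044e-02]), 'dq': array([ 0.00021263,  0.00021208,  0.00083541,  0.00025901,  0.0001541 ,
       -0.00075252]), 'joint_torque': array([-2.61977671e-03, -5.59703565e+01, -4.92027462e+01,  7.68125639e-02,
        2.21927214e-02,  1.17282812e-04]), 'tool_pos': array([0.26194508, 0.53984099, 0.21869494]), 'orientation': array([7.03646019e-01, 3.06177453e+00, 1.65929514e-04]), 'force': array([0.03971828, 1.20380957, 0.08824278]), 'wrist_torque': array([-0.02156587,  0.01476085, -0.02322078]), 'gripper_force': 0.0, 'opening': 0.09296583603372582} 0.0188
[[-0.9    0.437  0.   ]
 [ 0.437  0.9    0.   ]
 [ 0.     0.    -1.   ]]
```

View pics/t1.png

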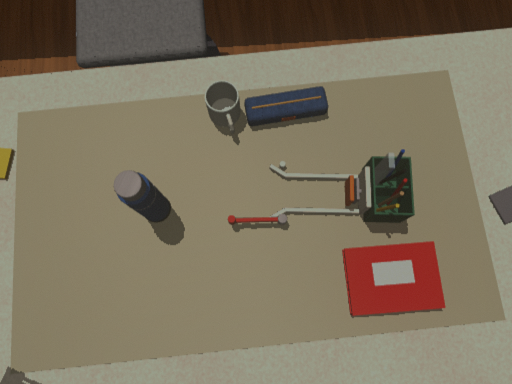

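View pics/s1.png

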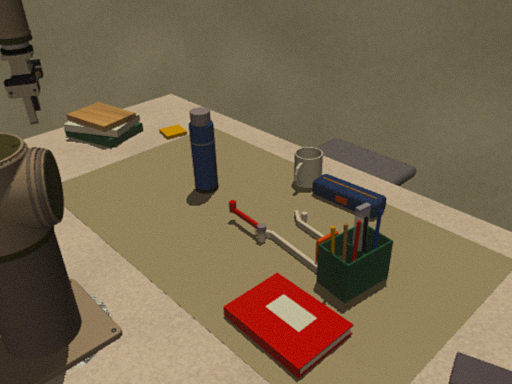

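The top view shows the flask base near (157,208), the bay lane running right from its mouth at about (285,194), and the cushion at (352,189). The keeper is open, with its hinge at (282,219) and knob at (231,220). The side view agrees. Next I fit the flask from its silhouette and zoom in on the bay.

```bash
cat > fit.py <<'E'
from h import *
from scipy.optimize import minimize
def flask_fit(cams,x0,ims):
    def sil(c,p):
        a=np.linspace(0,6.28,40)
        m=np.zeros((384,512),np.uint8)
        pts=[proj(c,[p[0]+.033*np.cos(t),p[1]+.033*np.sin(t),z]) for t in a for z in(0,.2)]
        cv2.fillConvexPoly(m,cv2.convexHull((np.array(pts)*16).astype(np.int32)),255,cv2.LINE_AA,4)
        return m/255.
    out={}
    for c in cams:
        hsv=cv2.cvtColor(ims[c],cv2.COLOR_RGB2HSV)
        m=((hsv[...,0]>95)&(hsv[...,0]<135)&(hsv[...,1]>90)).astype(float)
        u=proj(c,[x0[0],x0[1],.1]);w=np.zeros_like(m);w[max(0,int(u[1])-60):int(u[1])+60,max(0,int(u[0])-60):int(u[0])+60]=1
        m*=w
        r=minimize(lambda p:np.abs(sil(c,p)-m).sum(),x0,method='Nelder-Mead',options=dict(initial_simplex=[x0,[x0[0]+.015,x0[1]],[x0[0],x0[1]+.015]],xatol=3e-4,fatol=.5))
        out[c]=(r.x.round(4),r.fun,m.sum())
    return out
E
python3 - <<'E'
from fit import *
a=cv2.imread('pics/t1.png')[...,::-1].copy();b=cv2.imread('pics/s1.png')[...,::-1].copy()
print(flask_fit(['top','side'],[.57,.22],{'top':a,'side':b}))
cr=a[155:235,220:370];cv2.imwrite('pics/cr.png',cv2.resize(cr,None,fx=5,fy=5,interpolation=cv2.INTER_CUBIC)[...,::-1])
E
```

```text
Traceback (most recent call last):
  File "fit.py", line 16, in flask_fit
    r=minimize(lambda p:np.abs(sil(c,p)-m).sum(),x0,method='Nelder-Mead',options=dict(initial_simplex=[x0,[x0[0]+.015,x0[1]],[x0[0],x0[1]+.015]],xatol=3e-4,fatol=.5))
  File "fit.py", line 16, in <lambda>
    r=minimize(lambda p:np.abs(sil(c,p)-m).sum(),x0,method='Nelder-Mead',options=dict(initial_simplex=[x0,[x0[0]+.015,x0[1]],[x0[0],x0[1]+.015]],xatol=3e-4,fatol=.5))
                               ~~~^^^^^
  File "fit.py", line 7, in sil
    pts=[proj(c,[p[0]+.033*np.cos(t),p[1]+.033*np.sin(t),z]) for t in a for z in(0,.2)]
         ~~~~^^^^^^^^^^^^^^^^^^^^^^^^^^^^^^^^^^^^^^^^^^^^^^^
  File "h.py", line 11, in proj
    k=eyes.calibration(c);K,R,t=[np.array(k[a]) for a in('K','R','t')]
ValueError: time passes only in moves, steps and waits
```

```bash
cat > h.py <<'E'
import numpy as np, cv2
from plant import robot, eyes
from scipy.spatial.transform import Rotation as Ro
C={}
def cal(c):
    if c not in C:
        k=eyes.calibration(c);C[c]=[np.array(k[a]) for a in('K','R','t')]
    return C[c]
def shot(c,n):
    C.pop(c,None);cal(c)
    im=eyes.read_camera(c); cv2.imwrite(f'pics/{n}.png',im[...,::-1]); return im
def toplane(c,uv,z):
    K,R,t=cal(c);d=R.T@np.linalg.inv(K)@np.array([uv[0],uv[1],1.]);o=-R.T@t
    return o+d*(z-o[2])/d[2]
def proj(c,X):
    K,R,t=cal(c);p=K@(R@np.array(X)+t);return p[:2]/p[2]
E
python3 - <<'E'
from fit import *
a=cv2.imread('pics/t1.png')[...,::-1].copy();b=cv2.imread('pics/s1.png')[...,::-1].copy()
print(flask_fit(['top','side'],[.57,.22],{'top':a,'side':b}))
cr=a[155:235,220:370];cv2.imwrite('pics/cr.png',cv2.resize(cr,None,fx=5,fy=5,interpolation=cv2.INTER_CUBIC)[...,::-1])
print(robot.read_state()['t'])
E
```

```text
{'top': (array([0.5562, 0.2034]), np.float64(1769.843137254902), np.float64(47.0)), 'side': (array([0.5821, 0.232 ]), np.float64(811.8509803921569), np.float64(1028.0))}
0.8
```

View pics/cr.png

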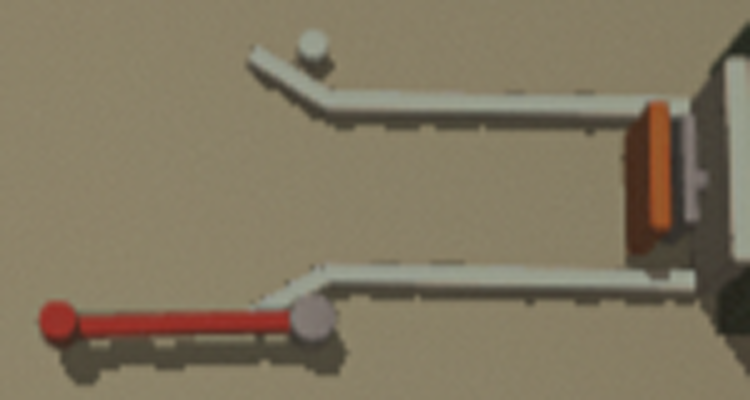

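The crop shows the rail centrelines running from (328,100) to (690,106) and from (325,276) to (690,282), with the post at (313,45) and the knob at (58,321). I compute the bay frame from these and refit the flask with a better mask.

```bash
sed -i 's/m=((hsv.*/q=ims[c].astype(int); m=((q[...,2]-q[...,0]>5)|(q.max(2)<35)).astype(np.uint8); m=cv2.morphologyEx(m,cv2.MORPH_OPEN,np.ones((3,3))).astype(float)/' fit.py
python3 - <<'E'
from fit import *
a=cv2.imread('pics/t1.png')[...,::-1].copy();b=cv2.imread('pics/s1.png')[...,::-1].copy()
print(flask_fit(['top','side'],[.575,.225],{'top':a,'side':b}))
f=lambda p,z:toplane('top',[(p[0]+.5)/5-.5+220,(p[1]+.5)/5-.5+155],z)
for n,p,z in [('u0',(328,100),.018),('u1',(690,106),.018),('l0',(325,276),.018),('l1',(690,282),.018),('post',(313,45),.022),('hinge',(312,318),.045),('knob',(58,321),.056),('cushtop l',(650,165),.071)]:
    print(n,f(p,z).round(4))
print(eyes.search_frame('top','flask'),eyes.search_frame('side','flask'))
for c in('top','side'):
    print(c,[proj(c,[x,y,z]).round(0) for x,y in[(.575,.225)] for z in(0,.2,.235)])
E
```

```text
{'top': (array([0.5521, 0.2   ]), np.float64(1640.7019607843138), np.float64(160.0)), 'side': (array([0.5713, 0.217 ]), np.float64(447.91372549019604), np.float64(1432.0))}
u0 [ 0.61   -0.1011  0.018 ]
u1 [ 0.5889 -0.2717  0.018 ]
l0 [ 0.5254 -0.0895  0.018 ]
l1 [ 0.5047 -0.2582  0.018 ]
post [ 0.6367 -0.0968  0.022 ]
hinge [ 0.5016 -0.0792  0.045 ]
knob [0.5103 0.0346 0.056 ]
cushtop l [ 0.5501 -0.2355  0.071 ]
[{'rect': [114.3, 168.0, 57.3, 54.8], 'conf': 0.86}] [{'rect': [187.2, 106.4, 31.6, 87.7], 'conf': 0.62}, {'rect': [230.6, 199.1, 37.9, 33.4], 'conf': 0.37}]
top [array([151., 205.]), array([125., 183.]), array([120., 178.])]
side [array([206., 185.]), array([200., 120.]), array([199., 108.])]
```

```bash
cat >> h.py <<'E'
O=np.array([.568,-.094,0]);d=np.array([-.122,-.9925,0]);n=np.array([.9925,-.122,0]);Z=np.array([0,0,1.])
def bay(p): r=np.array(p)-O; return np.array([r@d,r@n,r[2]])
def wor(b): return O+b[0]*d+b[1]*n+b[2]*Z
def target(th):
    th=np.radians(th); return np.column_stack([-d*np.cos(th)-Z*np.sin(th),n,d*np.sin(th)-Z*np.cos(th)])
def rep(b=None,th=30):
    s=robot.read_state();R=Ro.from_rotvec(s['orientation']).as_matrix()
    print('t',s['t'],'bay mm',(bay(s['tool_pos'])*1e3).round(1),'F d,n,z',np.array([s['force']@d,s['force']@n,s['force'][2]]).round(2),'open',round(s['opening'],4),'q',s['q'].round(2))
    print('rot units (6deg)',(np.degrees(Ro.from_matrix(R.T@target(th)).as_rotvec())/6).round(2))
    if b is not None:
        w=wor(np.array(b));print('shift units now-frame',(R.T@(w-s['tool_pos'])/.03).round(2),'target-frame',(target(th).T@(w-s['tool_pos'])/.03).round(2))
E
python3 -c "
from h import *
rep([-.415,-.0385,.219])"
```

```text
t 0.9 bay mm [-591.7 -381.1  218.6] F d,n,z [-0.25 -0.89  0.54] open 0.0929 q [ 1.03  0.13  1.49  0.    1.52 -0.09]
rot units (6deg) [ 3.1  -4.34 11.57]
shift units now-frame [-1.271e+01 -1.880e+00 -1.000e-02] target-frame [-5.11 11.42  2.94]
```

>>> apply_moves(
  steps=[-1, -0.15, 0, 0, 0, 0, 38, -1, -0.15, 0, 0, 0, 0, 38, -1, -0.15, 0, 0, 0, 0, 38, -1, -0.15, 0, 0, 0, 0, 38, -1, -0.15, 0, 0, 0, 0, 38, -1, -0.15, 0, 0, 0, 0, 38, -1, -0.15, 0, 0, 0, 0, 38, -1, -0.15, 0, 0, 0, 0, 38, -1, -0.15, 0, 0, 0, 0, 38, -1, -0.15, 0, 0, 0, 0, 38, -1, -0.15, 0, 0, 0, 0, 38],
)

```text
t: 1.82
tool_pos: [0.5384, 0.3502, 0.2187]
orientation: [0.704, 3.062, 0.0]
force: [-0.0, 0.8, 0.7]
opening: 0.0355
gripper_force: 0.0
```

```bash
python3 -c "
from h import *
rep([-.415,-.0385,.219])"
```

```text
t 1.8167 bay mm [-437.2  -83.6  218.7] F d,n,z [-0.81 -0.13  0.68] open 0.0355 q [ 0.5   0.24  1.36  0.    1.54 -0.62]
rot units (6deg) [ 3.1  -4.34 11.57]
shift units now-frame [-1.66 -0.22 -0.01] target-frame [-0.65  1.5   0.36]
```

>>> apply_moves(
  steps=[0, 0, 0, 0.26, -0.36, 0.96, 38, 0, 0, 0, 0.26, -0.36, 0.96, 38, 0, 0, 0, 0.26, -0.36, 0.96, 38, 0, 0, 0, 0.26, -0.36, 0.96, 38, 0, 0, 0, 0.26, -0.36, 0.96, 38, 0, 0, 0, 0.26, -0.36, 0.96, 38, 0, 0, 0, 0.26, -0.36, 0.96, 38, 0, 0, 0, 0.26, -0.36, 0.96, 38, 0, 0, 0, 0.26, -0.36, 0.96, 38, 0, 0, 0, 0.26, -0.36, 0.96, 38, 0, 0, 0, 0.26, -0.36, 0.96, 38, 0, 0, 0, 0.26, -0.36, 0.96, 38],
)

```text
t: 2.82
tool_pos: [0.537, 0.3516, 0.2186]
orientation: [2.053, 1.817, -0.554]
force: [0.5, 0.2, -0.3]
opening: 0.0354
gripper_force: 0.0
```

```bash
python3 - <<'E'
from h import *
rep([-.395,-.0385,.024])
shot('wrist','w1')
for c in ('wrist','top','side'):
    if c!='wrist': shot(c,c+'2')
    r=eyes.place_of(c,'flask');print(c,[(np.round(q['xy']),q['conf'],(bay(toplane(c,q['xy'],0))*1e3).round()) for q in r[:2]])
E
```

```text
t 2.8167 bay mm [-438.5  -85.2  218.6] F d,n,z [-0.23  0.45 -0.34] open 0.0354 q [ 0.7   0.65  0.93 -0.37  1.94  0.75]
rot units (6deg) [-0.02  0.02  0.01]
shift units now-frame [2.   1.57 6.34] target-frame [1.99 1.56 6.34]
wrist [(array([288., 165.]), 0.93, array([-304.,  -38.,    0.]))]
top [(array([157., 209.]), 0.64, array([-302.,  -42.,    0.]))]
side [(array([206., 185.]), 0.56, array([-317.,  -33.,    0.]))]
```

View pics/w1.png

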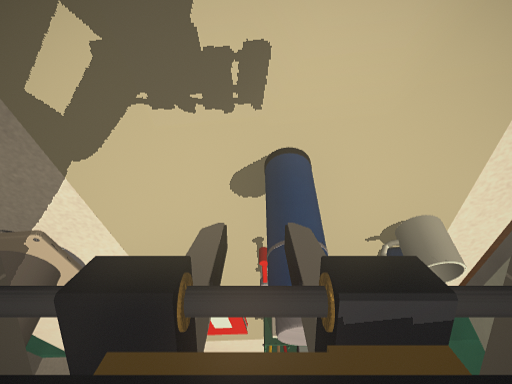

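The wrist view shows the flask base front at about (288,155), which confirms it at bay (-304,-38) mm. Descending behind it.

>>> apply_moves(
  steps=[0.25, 0.2, 0.8, 0, 0, 0, 38, 0.25, 0.2, 0.8, 0, 0, 0, 38, 0.25, 0.2, 0.8, 0, 0, 0, 38, 0.25, 0.2, 0.8, 0, 0, 0, 38, 0.25, 0.2, 0.8, 0, 0, 0, 38, 0.25, 0.2, 0.8, 0, 0, 0, 38, 0.25, 0.2, 0.8, 0, 0, 0, 38, 0.25, 0.2, 0.74, 0, 0, 0, 38, 0, 0, 0, 0, 0, 0, 38, 0, 0, 0, 0, 0, 0, 38],
)

```text
t: 3.95
tool_pos: [0.5783, 0.3017, 0.0234]
orientation: [2.05, 1.824, -0.556]
force: [0.6, -0.5, 1.2]
opening: 0.0355
gripper_force: 0.0
```

```bash
python3 -c "
from h import *
rep([-.345,-.0385,.024])"
```

```text
t 3.95 bay mm [-394.   -38.1   23.4] F d,n,z [0.42 0.62 1.15] open 0.0355 q [ 0.62  0.8   1.07 -0.38  1.64  0.78]
rot units (6deg) [-0.03  0.01  0.06]
shift units now-frame [-1.42 -0.02  0.8 ] target-frame [-1.43 -0.01  0.8 ]
```

>>> apply_moves(
  steps=[-0.36, 0, 0.2, 0, 0, 0, 38, -0.36, 0, 0.2, 0, 0, 0, 38, -0.36, 0, 0.2, 0, 0, 0, 38, -0.29, 0, 0.165, 0, 0, 0, 38, -0.14, 0, 0.08, 0, 0, 0, 38, -0.14, 0, 0.08, 0, 0, 0, 38, -0.14, 0, 0.08, 0, 0, 0, 38, -0.14, 0, 0.08, 0, 0, 0, 38, -0.14, 0, 0.08, 0, 0, 0, 38],
)

```text
t: 4.7
tool_pos: [0.5711, 0.2328, 0.0255]
orientation: [2.05, 1.824, -0.55]
force: [0.6, 3.9, 3.9]
opening: 0.0354
gripper_force: 2.3
```

```bash
python3 - <<'E'
from h import *
rep([-.184,0,.024])
shot('top','t3');shot('side','s3')
for c in ('top','side'):
    r=eyes.place_of(c,'flask');print(c,[(np.round(q['xy']),q['conf'],(bay(toplane(c,q['xy'],0))*1e3).round()) for q in r[:2]])
E
```

```text
t 4.7 bay mm [-324.7  -36.8   25.5] F d,n,z [-3.97  0.13  3.92] open 0.0354 q [ 0.54  0.67  1.26 -0.4   1.55  0.74]
rot units (6deg) [ 0.   -0.01  0.05]
shift units now-frame [-4.05  1.2   2.38] target-frame [-4.04  1.23  2.39]
top [(array([163., 206.]), 0.62, array([-289.,  -36.,    0.]))]
side [(array([211., 189.]), 0.95, array([-288.,  -35.,    0.]))]
```

>>> apply_moves(
  steps=[-0.2, 0.06, 0.12, 0, 0, 0, 38, -0.2, 0.06, 0.12, 0, 0, 0, 38, -0.2, 0.06, 0.12, 0, 0, 0, 38, -0.2, 0.06, 0.12, 0, 0, 0, 38, -0.2, 0.06, 0.12, 0, 0, 0, 38, -0.2, 0.06, 0.12, 0, 0, 0, 38, -0.2, 0.06, 0.12, 0, 0, 0, 38, -0.2, 0.06, 0.12, 0, 0, 0, 38, -0.2, 0.06, 0.12, 0, 0, 0, 38, -0.2, 0.06, 0.12, 0, 0, 0, 38, -0.2, 0.06, 0.12, 0, 0, 0, 38, -0.2, 0.06, 0.12, 0, 0, 0, 38],
)

```text
t: 5.9
tool_pos: [0.5823, 0.1454, 0.0231]
orientation: [2.05, 1.823, -0.553]
force: [-0.6, 5.3, 4.9]
opening: 0.0355
gripper_force: 2.9
```

```bash
python3 - <<'E'
from h import *
rep([-.184,0,.024])
shot('top','t4');shot('side','s4');shot('wrist','w4')
for c in ('top','side','wrist'):
    r=eyes.place_of(c,'flask');print(c,[(np.round(q['xy']),q['conf'],(bay(toplane(c,q['xy'],0))*1e3).round()) for q in r[:2]])
E
```

```text
t 5.9 bay mm [-239.4  -15.    23.1] F d,n,z [-5.18 -1.2   4.88] open 0.0355 q [ 0.43  0.59  1.39 -0.44  1.47  0.66]
rot units (6deg) [-0.01  0.    0.05]
shift units now-frame [-1.62  0.49  0.9 ] target-frame [-1.61  0.5   0.9 ]
top [(array([198., 198.]), 0.69, array([-206.,  -15.,    0.]))]
side [(array([232., 196.]), 0.84, array([-218.,   -6.,    0.]))]
wrist []
```

View pics/t4.png

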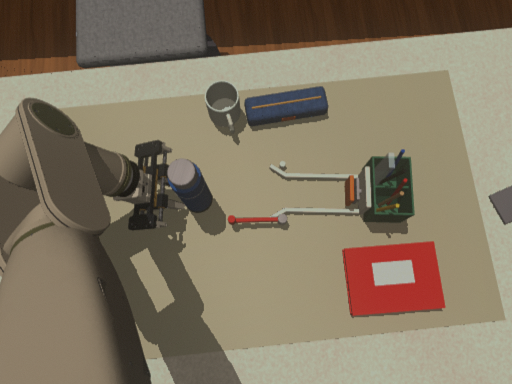

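The flask stands upright in the cradle, with its base near (203,203), and is heading for the lane. Continuing.

>>> apply_moves(
  steps=[-0.2, 0.065, 0.11, 0, 0, 0, 38, -0.2, 0.065, 0.11, 0, 0, 0, 38, -0.2, 0.065, 0.11, 0, 0, 0, 38, -0.2, 0.065, 0.11, 0, 0, 0, 38, -0.2, 0.065, 0.11, 0, 0, 0, 38, -0.2, 0.065, 0.11, 0, 0, 0, 38, -0.2, 0.065, 0.11, 0, 0, 0, 38, -0.2, 0.065, 0.11, 0, 0, 0, 38, -0.2, 0, 0.115, 0, 0, 0, 38, -0.2, 0, 0.115, 0, 0, 0, 38, -0.2, 0, 0.115, 0, 0, 0, 38, -0.2, 0, 0.115, 0, 0, 0, 38],
)

```text
t: 7.2
tool_pos: [0.5878, 0.0617, 0.0242]
orientation: [2.05, 1.823, -0.553]
force: [-0.5, 0.7, -1.2]
opening: 0.0355
gripper_force: 0.9
```

```bash
python3 - <<'E'
from h import *
rep([-.05,0,.024])
for c in ('top','side'):
    shot(c,c+'5')
    r=eyes.place_of(c,'flask');print(c,[(np.round(q['xy']),q['conf'],(bay(toplane(c,q['xy'],0))*1e3).round()) for q in r[:2]])
E
```

```text
t 7.2 bay mm [-156.9    0.7   24.2] F d,n,z [-0.67 -0.54 -1.16] open 0.0355 q [ 0.31  0.51  1.49 -0.48  1.4   0.57]
rot units (6deg) [-0.01  0.    0.05]
shift units now-frame [-3.08 -0.04  1.79] target-frame [-3.08 -0.02  1.79]
top [(array([235., 192.]), 0.82, array([-117.,    1.,    0.]))]
side [(array([255., 206.]), 0.61, array([-136.,   11.,    0.]))]
```

View pics/top5.png

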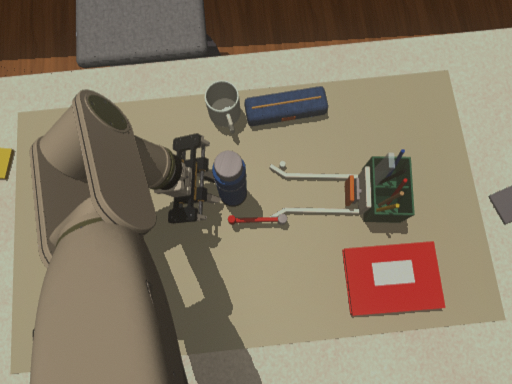

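>>> apply_moves(
  steps=[-0.25, 0, 0.144, 0, 0, 0, 38, -0.25, 0, 0.144, 0, 0, 0, 38, -0.25, 0, 0.144, 0, 0, 0, 38, -0.25, 0, 0.144, 0, 0, 0, 38, -0.25, 0, 0.144, 0, 0, 0, 38, -0.25, 0, 0.144, 0, 0, 0, 38, -0.25, 0, 0.144, 0, 0, 0, 38, -0.25, 0, 0.144, 0, 0, 0, 38, -0.25, 0, 0.144, 0, 0, 0, 38, -0.25, 0, 0.144, 0, 0, 0, 38, -0.25, 0, 0.144, 0, 0, 0, 38, -0.2, 0, 0.115, 0, 0, 0, 38],
)

```text
t: 8.4
tool_pos: [0.5757, -0.0401, 0.0243]
orientation: [2.05, 1.823, -0.554]
force: [0.1, 2.0, -0.4]
opening: 0.0355
gripper_force: 1.0
```

```bash
python3 - <<'E'
from h import *
rep([.03,0,.025])
for c in ('top','side'):
    shot(c,c+'6')
    r=eyes.place_of(c,'flask');print(c,[(np.round(q['xy']),q['conf'],(bay(toplane(c,q['xy'],0))*1e3).round()) for q in r[:2]])
a=cv2.imread('pics/top6.png')[130:250,180:400];b=cv2.imread('pics/side6.png')[110:310,190:400]
cv2.imwrite('pics/c6.png',np.hstack([cv2.resize(a,(420,420*120//220)),cv2.copyMakeBorder(cv2.resize(b,(240,229)),0,0,0,0,0)]))
E
```

```text
t 8.4 bay mm [-54.4   1.1  24.3] F d,n,z [-1.98 -0.15 -0.36] open 0.0355 q [ 0.16  0.42  1.62 -0.52  1.3   0.47]
rot units (6deg) [-0.01  0.    0.05]
shift units now-frame [-2.45 -0.05  1.39] target-frame [-2.45 -0.04  1.39]
top [(array([278., 194.]), 0.63, array([-15.,   0.,   0.]))]
side [(array([279., 225.]), 0.88, array([-27.,   7.,   0.]))]
```

View pics/c6.png

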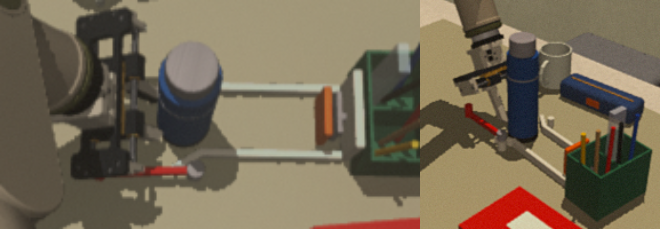

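The flask stands centred in the mouth. I push it to just short of the earliest possible cushion contact.

>>> apply_moves(
  steps=[-0.2, 0, 0.115, 0, 0, 0, 38, -0.2, 0, 0.115, 0, 0, 0, 38, -0.2, 0, 0.115, 0, 0, 0, 38, -0.2, 0, 0.115, 0, 0, 0, 38, -0.2, 0, 0.115, 0, 0, 0, 38, -0.2, 0, 0.115, 0, 0, 0, 38, -0.2, 0, 0.115, 0, 0, 0, 38, -0.2, 0, 0.115, 0, 0, 0, 38, -0.2, 0, 0.115, 0, 0, 0, 38, -0.2, 0, 0.115, 0, 0, 0, 38, -0.2, 0, 0.115, 0, 0, 0, 38, -0.2, 0, 0.115, 0, 0, 0, 38],
)

```text
t: 9.6
tool_pos: [0.566, -0.1223, 0.0245]
orientation: [2.05, 1.823, -0.553]
force: [0.6, 2.5, -1.0]
opening: 0.0351
gripper_force: 1.0
```

```bash
python3 - <<'E'
from h import *
rep([.05,0,.025])
E
```

```text
t 9.6 bay mm [28.3  1.4 24.5] F d,n,z [-2.57  0.32 -1.03] open 0.0351 q [ 0.02  0.36  1.7  -0.55  1.23  0.37]
rot units (6deg) [-0.01  0.    0.05]
shift units now-frame [-0.64 -0.05  0.35] target-frame [-0.64 -0.05  0.35]
```

>>> apply_moves(
  steps=[-0.07, 0, 0.04, 0, 0, 0, 38, -0.07, 0, 0.04, 0, 0, 0, 38, -0.07, 0, 0.04, 0, 0, 0, 38, -0.07, 0, 0.04, 0, 0, 0, 38, -0.07, 0, 0.04, 0, 0, 0, 38, -0.07, 0, 0.04, 0, 0, 0, 38, -0.07, 0, 0.04, 0, 0, 0, 38, -0.07, 0, 0.04, 0, 0, 0, 38],
)

```text
t: 10.27
tool_pos: [0.5638, -0.1409, 0.0246]
orientation: [2.05, 1.823, -0.553]
force: [0.2, 1.3, -0.7]
opening: 0.0355
gripper_force: 0.9
```

```bash
python3 - <<'E'
from h import *
rep()
shot('top','t7')
hsv=cv2.cvtColor(cv2.imread('pics/t7.png'),cv2.COLOR_BGR2HSV)
m=(hsv[...,0]>5)&(hsv[...,0]<14)&(hsv[...,1]>190)&(hsv[...,2]>110);m[:150]=0;m[230:]=0;m[:,:330]=0;m[:,372:]=0
v,u=np.nonzero(m);print(len(u),u.min(),v.mean())
for uu in range(u.min(),u.max()+1): print(uu,m[:,uu].sum(),(bay(toplane('top',[uu-.5,v.mean()],.071))*1e3).round(1))
b=eyes.place_of('top','flask');print([(bay(toplane('top',q['xy'],0))*1e3).round() for q in b])
E
```

```text
t 10.2667 bay mm [47.1  1.6 24.6] F d,n,z [-1.3   0.05 -0.7 ] open 0.0355 q [-0.01  0.35  1.71 -0.56  1.21  0.35]
rot units (6deg) [-0.01  0.    0.05]
44 350 189.95454545454547
350 16 [142.2  -5.9  71. ]
351 1 [144.5  -5.8  71. ]
352 14 [146.7  -5.8  71. ]
353 13 [148.9  -5.8  71. ]
[array([79.,  5.,  0.])]
```

>>> apply_moves(
  steps=[-0.06, 0, 0.035, 0, 0, 0, 38, -0.06, 0, 0.035, 0, 0, 0, 38, -0.06, 0, 0.035, 0, 0, 0, 38, -0.06, 0, 0.035, 0, 0, 0, 38, -0.06, 0, 0.035, 0, 0, 0, 38, -0.06, 0, 0.035, 0, 0, 0, 38],
)

```text
t: 10.87
tool_pos: [0.5623, -0.1534, 0.0245]
orientation: [2.05, 1.823, -0.553]
force: [0.0, 1.5, -0.7]
opening: 0.0354
gripper_force: 1.0
```

>>> apply_moves(
  steps=[-0.04, 0, 0.023, 0, 0, 0, 38, -0.04, 0, 0.023, 0, 0, 0, 38, -0.04, 0, 0.023, 0, 0, 0, 38],
)

```text
t: 11.12
tool_pos: [0.5619, -0.1574, 0.0246]
orientation: [2.05, 1.823, -0.553]
force: [-0.4, 1.8, 0.1]
opening: 0.0353
gripper_force: 1.0
```

```bash
python3 -c "
from h import *
rep()"
```

```text
t 11.1167 bay mm [63.7  1.6 24.6] F d,n,z [-1.76 -0.63  0.09] open 0.0353 q [-0.04  0.34  1.72 -0.57  1.19  0.32]
rot units (6deg) [-0.01  0.    0.05]
```

>>> apply_moves(
  steps=[-0.035, 0, 0.02, 0, 0, 0, 38, -0.035, 0, 0.02, 0, 0, 0, 38, -0.035, 0, 0.02, 0, 0, 0, 38],
)

```text
t: 11.37
tool_pos: [0.5614, -0.161, 0.0246]
orientation: [2.05, 1.823, -0.553]
force: [0.7, 2.0, -0.1]
opening: 0.0352
gripper_force: 1.0
```

>>> apply_moves(
  steps=[-0.035, 0, 0.02, 0, 0, 0, 38, -0.035, 0, 0.02, 0, 0, 0, 38],
)

```text
t: 11.53
tool_pos: [0.5611, -0.1634, 0.0246]
orientation: [2.05, 1.823, -0.553]
force: [0.7, 2.3, -0.9]
opening: 0.0352
gripper_force: 1.0
```

>>> apply_moves(
  steps=[-0.035, 0, 0.02, 0, 0, 0, 38, -0.035, 0, 0.02, 0, 0, 0, 38],
)

```text
t: 11.7
tool_pos: [0.5608, -0.1658, 0.0246]
orientation: [2.05, 1.823, -0.553]
force: [0.9, 1.8, -0.7]
opening: 0.0354
gripper_force: 1.0
```

>>> apply_moves(
  steps=[-0.035, 0, 0.02, 0, 0, 0, 38, -0.035, 0, 0.02, 0, 0, 0, 38],
)

```text
t: 11.87
tool_pos: [0.5606, -0.1682, 0.0246]
orientation: [2.05, 1.823, -0.553]
force: [-0.7, 2.0, -1.0]
opening: 0.0353
gripper_force: 1.0
```

>>> apply_moves(
  steps=[-0.035, 0, 0.02, 0, 0, 0, 38, -0.035, 0, 0.02, 0, 0, 0, 38],
)

```text
t: 12.03
tool_pos: [0.5604, -0.1703, 0.0245]
orientation: [2.051, 1.823, -0.553]
force: [0.3, 5.2, -0.1]
opening: 0.0358
gripper_force: 2.6
```

>>> apply_moves(
  steps=[-0.035, 0, 0.02, 0, 0, 0, 38, 0, 0, 0, 0, 0, 0, 38],
)

```text
t: 12.2
tool_pos: [0.5603, -0.1712, 0.0245]
orientation: [2.051, 1.823, -0.552]
force: [0.9, 5.5, -0.7]
opening: 0.0352
gripper_force: 2.6
```

>>> apply_moves(
  steps=[-0.03, 0, 0.017, 0, 0, 0, 38, 0, 0, 0, 0, 0, 0, 38, 0, 0, 0, 0, 0, 0, 38],
)

```text
t: 12.45
tool_pos: [0.5603, -0.1719, 0.0245]
orientation: [2.051, 1.824, -0.551]
force: [0.2, 7.1, -1.0]
opening: 0.0353
gripper_force: 3.4
```

>>> apply_moves(
  steps=[-0.03, 0, 0.017, 0, 0, 0, 38, 0, 0, 0, 0, 0, 0, 38, 0, 0, 0, 0, 0, 0, 38],
)

```text
t: 12.7
tool_pos: [0.5603, -0.1726, 0.0245]
orientation: [2.051, 1.824, -0.551]
force: [0.6, 8.7, 0.9]
opening: 0.0353
gripper_force: 4.1
```

The cushion is clearly felt: the force climbs linearly to 8.7 N, of which about 2 N is friction. Backing straight out, slowly at first.

>>> apply_moves(
  steps=[0.05, 0, -0.029, 0, 0, 0, 38, 0.05, 0, -0.029, 0, 0, 0, 38, 0.09, 0, -0.052, 0, 0, 0, 38, 0.13, 0, -0.075, 0, 0, 0, 38, 0.43, 0, -0.25, 0, 0, 0, 38, 0.5, 0, -0.29, 0, 0, 0, 38, 0.6, 0, -0.346, 0, 0, 0, 38, 0.6, 0, -0.346, 0, 0, 0, 38, 0.6, 0, -0.346, 0, 0, 0, 38, 0.6, 0, -0.346, 0, 0, 0, 38, 0.5, 0, -0.29, 0, 0, 0, 38, 0.4, 0, -0.23, 0, 0, 0, 38],
)

```text
t: 13.7
tool_pos: [0.5788, -0.0159, 0.0249]
orientation: [2.049, 1.823, -0.553]
force: [0.3, 0.6, -0.6]
opening: 0.0356
gripper_force: 0.0
```

```bash
python3 - <<'E'
from h import *
rep([-.085,-.11,.08])
for c in ('top','side'):
    shot(c,c+'8')
    for nme,z in (('flask',0),('keeper_tip',.056)):
        print(c,nme,[(q['conf'],(bay(toplane(c,q['xy'],z))*1e3).round()) for q in eyes.place_of(c,nme)[:2]])
a=cv2.imread('pics/top8.png')[130:250,180:400];b=cv2.imread('pics/side8.png')[110:310,190:400]
cv2.imwrite('pics/c8.png',np.hstack([cv2.resize(a,(420,229)),cv2.resize(b,(240,229))]))
E
```

```text
t 13.7 bay mm [-78.9   1.2  24.9] F d,n,z [-0.64  0.26 -0.64] open 0.0356 q [ 0.2   0.44  1.6  -0.51  1.32  0.49]
rot units (6deg) [-0.    0.    0.05]
shift units now-frame [-0.72 -3.71 -1.69] target-frame [-0.74 -3.71 -1.69]
top flask [(0.9, array([116.,   9.,   0.]))]
top keeper_tip [(0.76, array([-128.,  -74.,   56.]))]
side flask [(0.67, array([97., 14.,  0.]))]
side keeper_tip [(0.75, array([-127.,  -73.,   56.]))]
```

View pics/c8.png

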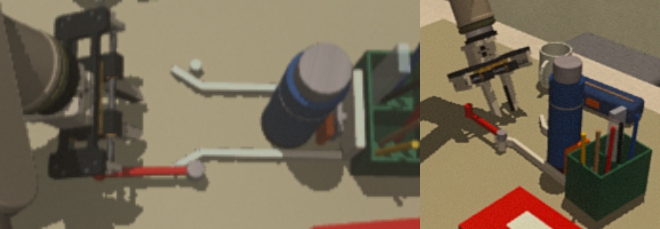

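The flask stands at the back on the cushion, and the keeper is untouched. Next I lift over the keeper arm to its outer side with the fingers closed.

>>> apply_moves(
  steps=[-0.31, 0, -0.53, 0, 0, 0, 38, -0.31, 0, -0.53, 0, 0, 0, 0, -0.31, 0, -0.53, 0, 0, 0, 0, 0, -0.93, 0, 0, 0, 0, 0, 0, -0.93, 0, 0, 0, 0, 0, 0, -0.93, 0, 0, 0, 0, 0, 0, -0.93, 0, 0, 0, 0, 0, 0, 0, 0, 0, 0, 0, 0, 0, 0, 0, 0, 0, 0, 0],
)

```text
t: 14.75
tool_pos: [0.4667, -0.0052, 0.0802]
orientation: [2.05, 1.823, -0.554]
force: [1.0, 0.8, -0.5]
opening: 0.0
gripper_force: 0.0
```

```bash
python3 -c "
from h import *
rep([-.085,-.11,.027])"
```

```text
t 14.75 bay mm [ -75.8 -111.4   80.2] F d,n,z [-0.96  0.85 -0.51] open 0.0 q [ 0.26  0.1   1.88 -0.49  1.39  0.52]
rot units (6deg) [-0.02  0.01  0.05]
shift units now-frame [1.15 0.06 1.38] target-frame [1.15 0.05 1.38]
```

>>> apply_moves(
  steps=[0.29, 0.01, 0.345, 0, 0, 0, 0, 0.29, 0.01, 0.345, 0, 0, 0, 0, 0.29, 0.01, 0.345, 0, 0, 0, 0, 0.29, 0.01, 0.345, 0, 0, 0, 0, 0, 0, 0, 0, 0, 0, 0, 0, 0.22, 0, 0, 0, 0, 0, 0, 0.22, 0, 0, 0, 0, 0, 0, 0.22, 0, 0, 0, 0, 0, 0.034, 0.22, -0.019, 0, 0, 0, 0, 0.034, 0.22, -0.019, 0, 0, 0, 0, 0.034, 0.22, -0.019, 0, 0, 0, 0],
)

```text
t: 15.67
tool_pos: [0.5108, 0.0036, 0.0273]
orientation: [2.051, 1.822, -0.552]
force: [-1.8, 0.5, 0.6]
opening: 0.0005
gripper_force: 0.4
```

```bash
python3 - <<'E'
from h import *
rep([-.0865,-.0492,.027])
shot('top','t9')
print([(q['conf'],(bay(toplane('top',q['xy'],.056))*1e3).round()) for q in eyes.place_of('top','keeper_tip')[:2]])
E
```

```text
t 15.6667 bay mm [-89.9 -68.7  27.3] F d,n,z [-0.29 -1.82  0.63] open 0.0005 q [ 0.25  0.29  1.77 -0.5   1.32  0.56]
rot units (6deg) [-0.01  0.    0.04]
shift units now-frame [-0.1   0.65  0.07] target-frame [-0.09  0.65  0.07]
[(0.82, array([-120.,  -45.,   56.]))]
```

>>> apply_moves(
  steps=[-0.019, 0.235, 0.011, 0, 0, 0, 0, -0.019, 0.235, 0.011, 0, 0, 0, 0, -0.019, 0.235, 0.011, 0, 0, 0, 0, -0.08, 0.236, 0.046, 0, 0, 0, 0, -0.08, 0.236, 0.046, 0, 0, 0, 0, -0.08, 0.236, 0.046, 0, 0, 0, 0, -0.142, 0.208, 0.082, 0, 0, 0, 0, -0.142, 0.208, 0.082, 0, 0, 0, 0, -0.142, 0.208, 0.082, 0, 0, 0, 0, -0.196, 0.156, 0.113, 0, 0, 0, 0, -0.196, 0.156, 0.113, 0, 0, 0, 0, -0.196, 0.156, 0.113, 0, 0, 0, 0],
)

```text
t: 16.77
tool_pos: [0.5792, -0.0511, 0.0266]
orientation: [2.05, 1.823, -0.553]
force: [0.2, 0.2, -0.6]
opening: 0.0002
gripper_force: 0.4
```

```bash
python3 - <<'E'
from h import *
rep([-.026,.010,.027])
shot('top','t10');shot('side','s10')
for c in('top','side'):print([(q['conf'],(bay(toplane(c,q['xy'],.056))*1e3).round()) for q in eyes.place_of(c,'keeper_tip')[:2]])
E
```

```text
t 16.7667 bay mm [-44.    5.9  26.6] F d,n,z [-0.26  0.22 -0.59] open 0.0002 q [ 0.14  0.41  1.62 -0.53  1.3   0.45]
rot units (6deg) [-0.01  0.    0.05]
shift units now-frame [-0.53  0.13  0.29] target-frame [-0.53  0.14  0.29]
[(0.62, array([-45.,  34.,  56.]))]
[(0.87, array([-27.,  40.,  56.]))]
```

>>> apply_moves(
  steps=[-0.17, 0.045, 0.095, 0, 0, 0, 0, -0.17, 0.045, 0.095, 0, 0, 0, 0, -0.17, 0.045, 0.095, 0, 0, 0, 0, -0.06, 0, 0.035, 0, 0, 0, 0, -0.06, 0, 0.035, 0, 0, 0, 0],
)

```text
t: 17.38
tool_pos: [0.5805, -0.0728, 0.027]
orientation: [2.051, 1.822, -0.553]
force: [0.1, 1.0, -1.3]
opening: 0.0004
gripper_force: 0.4
```

>>> apply_moves(
  steps=[-0.05, 0, 0.029, 0, 0, 0, 0, -0.05, 0, 0.029, 0, 0, 0, 0],
)

```text
t: 17.55
tool_pos: [0.58, -0.0759, 0.0269]
orientation: [2.05, 1.823, -0.553]
force: [1.1, 1.3, -0.5]
opening: 0.0005
gripper_force: 0.4
```

```bash
python3 - <<'E'
from h import *
rep([-.0187,.012,.027])
E
```

```text
t 17.55 bay mm [-19.5   9.7  26.9] F d,n,z [-1.43  0.89 -0.46] open 0.0005 q [ 0.1   0.4   1.63 -0.53  1.28  0.42]
rot units (6deg) [-0.01  0.    0.05]
shift units now-frame [-0.02  0.08  0.01] target-frame [-0.02  0.08  0.01]
```

>>> apply_moves(
  steps=[-0.05, 0, 0.029, 0, 0, 0, 0, -0.05, 0, 0.029, 0, 0, 0, 0],
)

```text
t: 17.72
tool_pos: [0.5802, -0.0772, 0.0268]
orientation: [2.052, 1.825, -0.549]
force: [-0.6, 16.9, 4.2]
opening: 0.0004
gripper_force: 9.0
```

>>> apply_moves(
  steps=[-0.04, 0, 0.023, 0, 0, 0, 0, -0.04, 0, 0.023, 0, 0, 0, 0],
)

```text
t: 17.88
tool_pos: [0.5802, -0.0777, 0.0268]
orientation: [2.053, 1.827, -0.545]
force: [-1.6, 28.6, 6.7]
opening: 0.0004
gripper_force: 14.0
```

That is the hard stop, so the keeper is shut. Backing off.

>>> apply_moves(
  steps=[0.06, 0, -0.035, 0, 0, 0, 0, 0.06, 0, -0.035, 0, 0, 0, 0, 0.1, 0, -0.06, 0, 0, 0, 0, 0.4, 0, -0.23, 0, 0, 0, 0, 0.5, 0, -0.29, 0, 0, 0, 0, 0.6, 0, -0.346, 0, 0, 0, 0, 0.6, 0, -0.346, 0, 0, 0, 0, 0.6, 0, -0.346, 0, 0, 0, 0, 0, 0, -0.8, 0, 0, 0, 0, 0, 0, -0.8, 0, 0, 0, 0, 0, 0, -0.8, 0, 0, 0, 0, 0, 0, 0, 0, 0, 0, 0],
)

```text
t: 18.88
tool_pos: [0.5986, 0.0576, 0.094]
orientation: [2.049, 1.822, -0.544]
force: [0.9, 0.1, 0.9]
opening: 0.0005
gripper_force: 0.0
```

```bash
python3 - <<'E'
from h import *
rep()
for c in ('top','side'):
    shot(c,c+'11')
    for nme,z in (('flask',0),('keeper_tip',.056),('mug',0),('pencil_case',0),('book',0)):
        print(c,nme,[(round(q['conf'],2),(bay(toplane(c,q['xy'],z))*1e3).round(),toplane(c,q['xy'],z).round(3)) for q in eyes.place_of(c,nme)[:1]])
a=cv2.imread('pics/top11.png')[130:250,180:400];b=cv2.imread('pics/side11.png')[110:310,190:400]
cv2.imwrite('pics/c11.png',np.hstack([cv2.resize(a,(480,262)),cv2.resize(b,(275,262))]))
E
```

```text
t 18.8833 bay mm [-154.1   11.9   94. ] F d,n,z [-0.24  0.86  0.94] open 0.0005 q [ 0.3   0.44  1.45 -0.48  1.49  0.51]
rot units (6deg) [ 0.05 -0.02  0.04]
top flask [(0.78, array([105.,  -1.,   0.]), array([ 0.554, -0.199,  0.   ]))]
top keeper_tip [(0.9, array([-6., 42., 56.]), array([ 0.61 , -0.094,  0.056]))]
top mug [(0.87, array([-145.,  209.,    0.]), array([0.793, 0.024, 0.   ]))]
top pencil_case []
top book [(0.97, array([ 245., -188.,    0.]), array([ 0.352, -0.314,  0.   ]))]
side flask [(0.58, array([94., 12.,  0.]), array([ 0.568, -0.189,  0.   ]))]
side keeper_tip [(0.57, array([ 2., 46., 56.]), array([ 0.614, -0.102,  0.056]))]
side mug [(0.71, array([ -2., 220.,   0.]), array([ 0.787, -0.119,  0.   ]))]
side pencil_case [(0.94, array([  3., 217.,   0.]), array([ 0.783, -0.124,  0.   ]))]
side book [(0.81, array([ 245., -190.,    0.]), array([ 0.35 , -0.314,  0.   ]))]
```

View pics/c11.png

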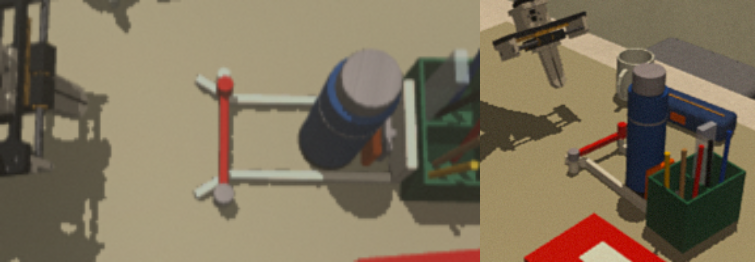

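The last view shows the keeper shut across the mouth, the flask standing in the bay against the cushion, and the gripper clear of everything.

```bash
python3 -c "
from plant import robot
print(robot.close_job())"
```

```text
the job is handed in; nothing more can be done
None
```

The flask is standing in the bay, pressed home on the orange cushion (peak 8.7 N), the red keeper is shut to its stop, the arm is touching nothing, and the job was handed in at about 19 s; the grader gave no verdict.

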